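Load the long bar into the drilling jig and close its sliding stop

TASK

Get the longer flat bar ready for drilling: slide the jig's stop open by its grip, lay the bar flat in the channel between the rails, then slide the stop back until the bar is held between the stop and the fixed end block with no gap at either end. Leave the shorter bar and everything else on the bench where it is.

Things in the scene. Friction and masses are not known exactly. Their poses are not given: they have to be found in the camera images.
- jig: jig fixed to the bench: plywood bed 100 (x) x 300 (y) x 12 mm; on it a channel along y, 40 mm wide (x -20 to 20), floor 12 mm above the bench, between two dark steel rails 6 mm high (tops 18 mm above the bench). At its -y end a fixed aluminium end block, 30 mm thick, top 36 mm above the bench, inner face at y = -120 mm. Origin: centre of the bed's underside, z up
- jig_end (a point): on the channel floor, at the middle of the foot of the end block's inner face (jig frame: 0, -120, 12 mm)
- stop (a joint): travel of the sliding stop along the jig's +y, in m: the free gap between the end block's inner face and the stop's face. 0 = stop against the end block, 0.21 = fully open. It stays where it is left and takes about 3 N to slide
- stop_top (a point): top centre of the stop's grip, 90 mm above the bench: an upright black block, 40 mm across the track (x), 18 mm along it (y), 50 mm tall, on a dark steel carriage (84 x 50 mm, top 40 mm above the bench) that straddles the rails. The stop's face is 25 mm from this point towards the end block; axes as the jig's
- long_bar: the longer of the two loose aluminium flat bars, 32 (x) x 160 (y) x 20 mm (z), about 0.27 kg, lying flat on the bench; origin at the centre of its underside, long axis = its y; both ends alike
- short_bar: the shorter of the two loose aluminium flat bars, 110 x 32 x 20 mm, not needed; origin at the centre of its underside, long axis = its y
- screwdriver: bystander: loose screwdriver with an orange handle, 180 mm long along its x (blade to +x), 26 mm thick; origin under its middle
- tape_measure: bystander: yellow and black tape measure, 75 x 38 x 62 mm; origin at the centre of its underside
- wrench: bystander: flat steel wrench, 180 mm along its x, 8 mm thick; origin under its middle
- screw_jar: bystander: glass jar with steel cap, 70 mm in diameter, 80 mm high; origin at the centre of its foot
There are look-alikes about, which are no part of the job. What is shaped like the long_bar but black is not meant.

How it is judged:
By the outcome, as a careful person would: the job done as asked, in the order asked, and still so for the second after the job is handed in, with the robot touching nothing.
It also fails if it takes over 61 s, if anything falls off the work surface, if the arm or the gripper's body presses on something with over 40 N, if the wrist force passes 120 N, or if a joint passes its speed limit or range.

ROBOT

A 6-joint arm with a two-finger parallel gripper is mounted at the origin on the work surface. World frame = base frame: x ahead of the robot, y to its left, z up, the work surface at z = 0. Lengths are in m, angles in rad, forces in N, time in s.
With the tool pointing down it reaches from about 0.375 to 0.975 m from the base axis. Payload 3.8 kg.
Tool frame: the origin (TCP) lies on the centre line of the jaws, within the pads' length; the fingertips stand 11 mm ahead of it and the grasp point (between the pads) lies 8 mm behind it; z points along the fingers, y is the line along which they close (so a half turn about z gives the same grasp; the last joint's range is limited). The gripper opens to 88 mm and grips with 3 to 60 N. Pads are 18 mm wide; open, the fingers measure 123 mm over their backs; the gripper's body (75 mm by 187 mm) begins 45 mm behind the grasp point.
Start: joints at [1.3, 0.264, 1.604, -0, 1.274, -0.037], TCP at [0.156, 0.657, 0.25] pointing down, gripper open.
Joint ranges: [-2.63, 2.63], [-0.94, 2.18], [0.31, 2.57], [-1.31, 4.45], [0, 2.66], [-2.55, 2.55]. Speed limits (rad/s): [2.57, 2.57, 3.14, 3.14, 3.14, 3.14].

INTERFACE

Orientations are given as a rotation vector (axis times angle).
In Python, from workcell import * gives the robot as it stands.
- The arm moves only by the tool drive_tool, never from a script. Its argument "plan" is a list of rows, each a list of 7 numbers: the closure, from -1 (fully open) to 1 (shut), then the shift along the tool's x, y, z each as a share of 0.03 m, from -1 to 1, then the turn, a rotation vector about the tool's x, y, z each as a share of 60 degrees, from -1 to 1. A call has 1 to 12 rows; each row shifts and turns the commanded pose from where the row before left it, along the tool's axes as they then stand; what a row does not reach is not made up. A row lasts 1/12 s, in which the tool goes at most 41.7 mm and 7.16 degrees, less where a joint would pass 70% of its speed; a pose out of reach is approached as far as the arm can. A call with a number of a shift or a turn outside -1 to 1 is refused whole. A call with a gripper value outside its range is refused whole. The fingers move at their own pace and stop on an object; "newtons" is the grip in N (left out, the last holds). Time passes only in rows, so rows that do not move let the fingers close. It gives the time, the measured TCP pose, the force, the opening and the grip force at its end, in the units of the state.
- sense(): the state, without advancing time (a new reading comes with each control period).
- grab_frame(name): name is "scene" or "side" or "wrist"; returns the picture (400x640x3 uint8, blue, green, red); there is no depth.
- camera_params(name): a dict with "vfov" (degrees; the focal length in pixels is half the picture's height over the tangent of half this angle, whatever the lens; pixels are square), "cx", "cy" (the principal point, pixels), "xyz" and "orientation" of the camera in the world. Camera axes: x right, y down, z forward; pixel columns grow to the right and rows downward; lengths in m; the calibration is good to about 2 mm. A picture is of the moment at which its call begins: read the wrist's pose just before it. camera_params takes no time and is no camera call; for the wrist camera it gives the pose at the moment of the call.
- close_job(): hands the job in; it is judged then, once.
The state is a dict: "t": time; "joint_positions": joint angles; "dq": joint speeds; "joint_torque": joint torques, N m; "tcp_pos": TCP position; "eef_rot": TCP orientation; "contact_force": force on the tool from outside, world axes, zero at the start; "torque": the same for the moment, N m; "grip_width": finger opening in m; "gripper_force": force on a finger pad.
Only numpy, scipy, OpenCV 4.12 (cv2) and the standard library are available. Lean on these libraries where they do the work, as an engineer would, in place of code of your own. Each camera call takes 0.05 s, during which the arm holds its last target. There are 200 camera calls.

## Working session

There is one attempt and no reset: what is moved stays moved. The work goes in short steps, Python scripts to look and compute and a tool call to move; the robot and the scene stay as the last step left them, time stands still between calls to the robot, and variables do not carry over. Pictures are saved under pics/ and viewed, at most 10 in all, crops included, and the job is handed in when it is done.

Besides the shell and the picture viewer there is one more tool, called after "Request:" as a command line: name --pt "numbers of a row" for each row, then --argument value for the rest. drive_tool: Moves the arm, as the interface text tells. Its arguments: {"type":"object","properties":{"plan":{"type":"array"},"newtons":{"type":"number"}},"required":["plan"]}

```bash
mkdir -p pics; ls; python3 - <<'E'
from workcell import *
import cv2
for n in ("scene","side"):
    cv2.imwrite(f"pics/{n}0.png",grab_frame(n)); print(n,camera_params(n))
print(camera_params("wrist")); print(sense())
E
```

```text
pics
scene {'vfov': 51.79239609715239, 'cx': 319.17196167108693, 'cy': 200.0725627705637, 'xyz': array([1.10729462, 0.65522217, 0.89597503]), 'orientation': array([-1.01095058, -2.43992746,  1.08041659])}
side {'vfov': 57.58836081870719, 'cx': 324.0974614118615, 'cy': 199.16791058247293, 'xyz': array([ 0.20290713, -0.75328365,  0.68847868]), 'orientation': array([-2.16439344,  0.43677335, -0.19075194])}
{'vfov': 68.50976833968943, 'cx': 315.8753937801291, 'cy': 200.9502649916305, 'xyz': array([0.08106276, 0.67365619, 0.38363873]), 'orientation': array([2.26910743, 1.79014632, 0.27188165])}
{'t': 0.1, 'joint_positions': array([ 1.30007424e+00,  2.64695292e-01,  1.60521651e+00,  6.76633337e-06,
        1.27375161e+00, -3.69263098e-02]), 'dq': array([-0.00067727, -0.0009936 , -0.00172981, -0.00089547,  0.00014261,
        0.00102384]), 'joint_torque': array([-3.78721370e-05, -5.03610706e+01, -3.58071649e+01,  7.30196130e-02,
        2.32788589e-02, -4.27234568e-05]), 'tcp_pos': array([0.15622729, 0.65602621, 0.24851204]), 'eef_rot': array([-0.36637487, -3.11982851,  0.00321245]), 'contact_force': array([0.01229008, 0.0949402 , 0.18039004]), 'torque': array([ 0.03677236, -0.01391547,  0.01973336]), 'gripper_force': 0.0, 'grip_width': 0.08854682773587379}
```

View pics/scene0.png

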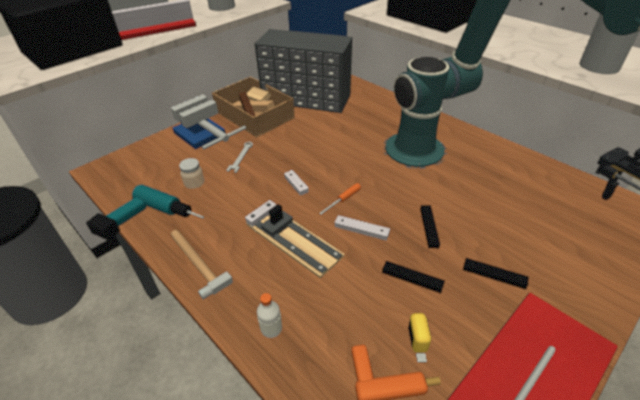

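View pics/side0.png

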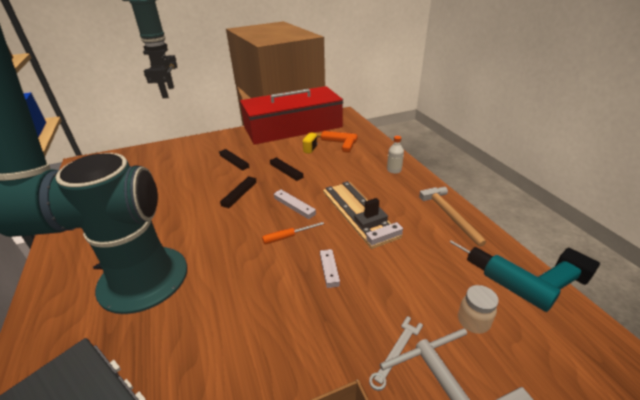

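The scene view shows the jig around (295,238), with its end block at (262,212) and the stop grip at (277,213). The long bar is at (362,227) and the short bar at (296,181). The side view shows the long bar at (295,203), the jig at (362,210) and the grip at (371,207). Next I'll cast rays for rough positions.

```bash
cat > h.py <<'E'
from workcell import *
import numpy as np, cv2
from scipy.spatial.transform import Rotation as R
def ray(p,uv):
    f=200/np.tan(np.radians(p['vfov'])/2)
    uv=np.atleast_2d(uv).astype(float)
    d=np.c_[(uv[:,0]-p['cx'])/f,(uv[:,1]-p['cy'])/f,np.ones(len(uv))]
    return d@R.from_rotvec(p['orientation']).as_matrix().T
def plane(p,uv,z):
    d=ray(p,uv); return (p['xyz']+d*((z-p['xyz'][2])/d[:,2])[:,None])[:,:2]
def bright(im,s=60,v=120):
    h=cv2.cvtColor(im,cv2.COLOR_BGR2HSV)
    return ((h[...,1]<s)&(h[...,2]>v)).astype(np.uint8)
def blob(im,seed,s=60,v=120):
    n,l=cv2.connectedComponents(bright(im,s,v),connectivity=4)
    k=l[seed[1],seed[0]]; 
    return cv2.findContours((l==k).astype(np.uint8),cv2.RETR_EXTERNAL,cv2.CHAIN_APPROX_NONE)[0][0][:,0] if k else None
def rect(p,c,z):
    q=plane(p,c,z); (m,s,a)=cv2.minAreaRect((q*1000).astype(np.float32)); return np.round(m,1),np.round(s,1),round(a,1)
E
python3 - <<'E'
from h import *
for n,seeds in (("scene",[("long",350,224),("short",292,178),("end",256,213)]),("side",[("long",290,200),("short",329,265),("end",385,232)])):
    p=camera_params(n); im=cv2.imread(f"pics/{n}0.png")
    for nm,u,v in seeds:
        c=blob(im,(u,v)); print(n,nm, None if c is None else (len(c),rect(p,c,.036 if nm=="end" else .02)), im[v,u])
p=camera_params("scene"); print("scene grip", plane(p,[276,207],.09), "bed far corners",plane(p,[[322,273],[343,253]],.012))
p=camera_params("side"); print("side grip", plane(p,[371,201],.09),"bed",plane(p,[[324,189],[350,181]],.012))
E
```

```text
scene long (118, (array([444.9, 134.4]), array([ 38.3, 160.1]), 24.7)) [186 192 201]
scene short (52, (array([ 441.5, -158.7]), array([117.3,  36.4]), 77.2)) [186 191 201]
scene end (63, (array([ 623.7, -114.2]), array([105.7,  33.4]), 3.4)) [186 191 201]
side long (82, (array([441.8, 125.8]), array([ 34.4, 162.6]), 24.5)) [181 187 208]
side short (94, (array([ 437.7, -169. ]), array([119.3,  31.9]), 77.3)) [182 188 208]
side end (78, (array([ 619.2, -121. ]), array([ 44.8, 101. ]), 87.4)) [179 185 205]
scene grip [[ 0.61218729 -0.04622268]] bed far corners [[0.64291616 0.16861567]
 [0.55362194 0.16138279]]
side grip [[ 0.6143225  -0.04952952]] bed [[0.55895561 0.16296398]
 [0.65705822 0.17125372]]
```

Request:
drive_tool --pt "-1 -0.916 -0.935 -0.093 0 0 0" --pt "-1 -0.916 -0.935 -0.093 0 0 0" --pt "-1 -0.916 -0.935 -0.093 0 0 0" --pt "-1 -0.916 -0.935 -0.093 0 0 0" --pt "-1 -0.916 -0.935 -0.093 0 0 0" --pt "-1 -0.916 -0.935 -0.093 0 0 0" --pt "-1 -0.916 -0.935 -0.093 0 0 0" --pt "-1 -0.916 -0.935 -0.093 0 0 0" --pt "-1 -0.916 -0.935 -0.093 0 0 0" --pt "-1 -0.916 -0.935 -0.093 0 0 0" --pt "-1 -0.916 -0.935 -0.093 0 0 0" --pt "-1 -0.916 -0.935 -0.093 0 0 0"

```text
t: 1.1
tcp_pos: [0.3994, 0.2509, 0.2831]
eef_rot: [-0.366, -3.12, 0.0]
contact_force: [1.2, 1.1, -0.7]
grip_width: 0.0882
gripper_force: 0.0
```

Request:
drive_tool --pt "-1 -0.916 -0.935 -0.093 0 0 0" --pt "-1 -0.916 -0.935 -0.093 0 0 0" --pt "-1 -0.916 -0.935 -0.093 0 0 0" --pt "-1 -0.916 -0.935 -0.093 0 0 0" --pt "-1 -0.916 -0.935 -0.093 0 0 0" --pt "-1 -0.916 -0.935 -0.093 0 0 0" --pt "-1 0 0 0 0 0 -0.1" --pt "-1 0 0 0 0 0 -0.1" --pt "-1 0 0 0 0 0 -0.08" --pt "-1 0 0 0 0 0 0" --pt "-1 0 0 0 0 0 0"

```text
t: 2.02
tcp_pos: [0.5203, 0.0508, 0.2995]
eef_rot: [0.089, -3.14, -0.0]
contact_force: [0.8, -0.3, 0.4]
grip_width: 0.0878
gripper_force: 0.0
```

```bash
python3 - <<'E'
from h import *
p=camera_params("wrist"); im=grab_frame("wrist"); cv2.imwrite("pics/w1.png",im); s=sense()
print(p,s['t'],s['tcp_pos'],s['eef_rot'],np.abs(s['dq']).max())
E
```

```text
{'vfov': 68.50976833968943, 'cx': 315.8753937801291, 'cy': 200.9502649916305, 'xyz': array([0.44324354, 0.04585101, 0.4346331 ]), 'orientation': array([2.0043679 , 2.11858888, 0.32337118])} 2.0667 [0.5203284  0.05091876 0.2995593 ] [ 8.97014052e-02 -3.13965267e+00 -2.31502371e-05] 0.006175340309704366
```

View pics/w1.png

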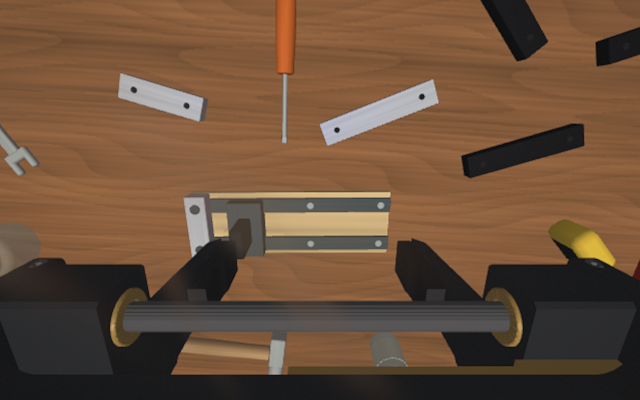

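The wrist view shows the long bar at (380,112) and the short bar at (163,97). The jig lies between (185,195) and (390,252), with its end block at (198,224) and the carriage at (246,228). Next I'll measure the jig and bar precisely.

```bash
python3 - <<'E'
from h import *
im=cv2.imread("pics/w1.png"); p=camera_params("wrist")
c=blob(im,(360,122)); print("long",rect(p,c,.02)) if c is not None else print(im[122,360])
c=blob(im,(163,97)); print("short",rect(p,c,.02)) if c is not None else print(im[97,163])
c=blob(im,(197,225)); print("end",rect(p,c,.036), c.min(0),c.max(0)) if c is not None else print(im[225,197])
for u in (280,330,350,375): print(u,[(v,int(im[v,u].mean()),int(im[v,u,0])) for v in range(186,258)] if u==330 else '')
print([(u,im[224,u].tolist()) for u in range(382,396)])
for v in (212,225): print(v,[(u,int(im[v,u].mean())) for u in range(204,272)])
E
```

```text
long (array([443.6, 130.4]), array([ 32.4, 159.7]), 24.3)
short (array([ 439.8, -161.5]), array([110. ,  32.4]), 76.6)
end (array([ 617.8, -117.8]), array([93. , 29.7]), 3.4) [184 197] [209 256]
280 
330 [(186, 96, 61), (187, 97, 62), (188, 100, 64), (189, 100, 63), (190, 93, 65), (191, 75, 57), (192, 149, 111), (193, 184, 138), (194, 180, 135), (195, 178, 133), (196, 180, 134), (197, 135, 102), (198, 73, 69), (199, 83, 84), (200, 85, 86), (201, 84, 85), (202, 86, 86), (203, 87, 87), (204, 87, 87), (205, 86, 86), (206, 85, 84), (207, 85, 85), (208, 86, 86), (209, 86, 85), (210, 85, 84), (211, 82, 83), (212, 146, 113), (213, 178, 132), (214, 177, 132), (215, 176, 132), (216, 173, 130), (217, 171, 128), (218, 171, 128), (219, 171, 128), (220, 171, 129), (221, 172, 129), (222, 172, 128), (223, 172, 129), (224, 171, 128), (225, 170, 128), (226, 168, 126), (227, 166, 125), (228, 162, 122), (229, 157, 118), (230, 154, 116), (231, 156, 118), (232, 159, 120), (233, 161, 121), (234, 168, 125), (235, 131, 100), (236, 64, 56), (237, 75, 73), (238, 87, 85), (239, 85, 83), (240, 86, 83), (241, 88
[... 1450 characters left out ...]
0, 82), (211, 80), (212, 92), (213, 150), (214, 168), (215, 165), (216, 164), (217, 164), (218, 164), (219, 162), (220, 162), (221, 161), (222, 161), (223, 161), (224, 161), (225, 161), (226, 164), (227, 138), (228, 99), (229, 88), (230, 89), (231, 91), (232, 91), (233, 79), (234, 61), (235, 56), (236, 55), (237, 57), (238, 56), (239, 57), (240, 56), (241, 56), (242, 56), (243, 57), (244, 56), (245, 56), (246, 56), (247, 56), (248, 55), (249, 55), (250, 65), (251, 84), (252, 89), (253, 88), (254, 91), (255, 89), (256, 89), (257, 88), (258, 90), (259, 90), (260, 89), (261, 81), (262, 67), (263, 61), (264, 57), (265, 141), (266, 166), (267, 163), (268, 162), (269, 162), (270, 162), (271, 162)]
```

```bash
python3 - <<'E'
from h import *
im=cv2.imread("pics/w1.png").astype(float).mean(2); p=camera_params("wrist")
def edge(u,a,b,sgn):
    g=np.diff(im[a:b+1,u])*sgn; i=g.argmax(); k=np.clip(g[max(i-1,0):i+2],0,None); return a+.5+(k*np.arange(max(i-1,0),i+2)[:len(k)]).sum()/k.sum()
us=[u for u in range(275,375,4) if not 300<u<320]
for nm,a,b,s,z in (("bed-",188,195,1,.012),("rail- in",208,215,1,.018),("rail+ in",232,238,-1,.012),("bed+",249,256,-1,.012)):
    q=plane(p,[[u,edge(u,a,b,s)] for u in us],z); k=np.polyfit(q[:,1],q[:,0],1); r=q[:,0]-np.polyval(k,q[:,1])
    print(nm,"yaw",-np.degrees(np.arctan(k[0])),"x at y=0",k[1]*1e3,"rms",r.std()*1e3)
print("bed end",plane(p,[[387.9,224],[388.2,230]],.012))
print("end inner top",plane(p,[[205.4,212],[206.8,225]],.036))
print("carriage far edge",plane(p,[[262,207],[262.5,225]],.04),"face",plane(p,[[226.2,212],[227.4,225]],.04))
E
```

```text
bed- yaw 3.2365665204198253 x at y=0 563.7950179560227 rms 0.009471016814907342
rail- in yaw 3.590600232916065 x at y=0 593.9275267573302 rms 0.1637941704604075
rail+ in yaw 3.360967761730263 x at y=0 634.4839596880761 rms 0.04656201450486538
bed+ yaw 3.2526489088823767 x at y=0 663.6978474554029 rms 0.06477771254353151
bed end [[0.60613901 0.16678835]
 [0.61608488 0.16854642]]
end inner top [[ 0.59306449 -0.10471041]
 [ 0.61315921 -0.10380046]]
carriage far edge [[ 0.57954996 -0.02270355]
 [ 0.60697611 -0.02194956]] face [[ 0.58991187 -0.07361551]
 [ 0.60979825 -0.07258333]]
```

Request:
drive_tool --pt "-1 -0.503 -0.577 0.944 0 0 0" --pt "-1 -0.503 -0.577 0.944 0 0 0" --pt "-1 -0.503 -0.577 0.944 0 0 0" --pt "-1 -0.503 -0.577 0.944 0 0 0" --pt "-1 -0.503 -0.577 0.944 0 0 0" --pt "-1 -0.503 -0.577 0.944 0 0 0" --pt "-1 0 0 0.563 0 0 0" --pt "-1 0 0 0.563 0 0 0" --pt "-1 0 0 0.563 0 0 0" --pt "-1 0 0 0.563 0 0 0" --pt "-1 0 0 0 0 0 0"

```text
t: 2.98
tcp_pos: [0.614, -0.0467, 0.0583]
eef_rot: [0.091, -3.133, -0.002]
contact_force: [-1.4, 0.3, -0.2]
grip_width: 0.0882
gripper_force: 0.0
```

Request:
drive_tool --pt "1 0 0 0 0 0 0" --pt "1 0 0 0 0 0 0" --pt "1 0 0 0 0 0 0" --pt "1 0 0 0 0 0 0" --pt "1 0 0 0 0 0 0" --pt "1 0 0 0 0 0 0" --newtons 25

```text
t: 3.48
tcp_pos: [0.6177, -0.0475, 0.0634]
eef_rot: [-0.093, 3.139, -0.0]
contact_force: [-0.5, 1.1, 0.7]
grip_width: 0.0501
gripper_force: 0.0
```

Request:
drive_tool --pt "1 0 0 0 0 0 0" --pt "1 0 0 0 0 0 0" --pt "1 0 0 0 0 0 0" --pt "1 0 0 0 0 0 0" --pt "1 0 0 0 0 0 0" --pt "1 0 0 0 0 0 0" --pt "1 0 0 0 0 0 0"

```text
t: 4.07
tcp_pos: [0.6171, -0.0474, 0.0624]
eef_rot: [0.093, -3.14, -0.0]
contact_force: [-0.8, 0.3, 0.2]
grip_width: 0.0179
gripper_force: 25.0
```

Gripped: the opening is 18 mm, which matches the grip's thickness. Next I slide the stop open by about 170 mm.

Request:
drive_tool --pt "1 0 0.25 0 0 0 0" --pt "1 0 0.5 0 0 0 0" --pt "1 0 0.55 0 0 0 0" --pt "1 0 0.55 0 0 0 0" --pt "1 0 0.55 0 0 0 0" --pt "1 0 0.55 0 0 0 0" --pt "1 0 0.55 0 0 0 0" --pt "1 0 0.55 0 0 0 0" --pt "1 0 0.55 0 0 0 0" --pt "1 0 0.5 0 0 0 0" --pt "1 0 0.4 0 0 0 0" --pt "1 0 0.25 0 0 0 0"

```text
t: 5.07
tcp_pos: [0.6063, 0.1261, 0.0624]
eef_rot: [0.095, -3.139, 0.0]
contact_force: [-2.0, -3.2, 1.2]
grip_width: 0.0177
gripper_force: 25.0
```

Request:
drive_tool --pt "1 0 0.15 0 0 0 0" --pt "1 0 0 0 0 0 0" --pt "-0.4 0 0 0 0 0 0" --pt "-0.4 0 0 0 0 0 0" --pt "-0.4 0 0 0 0 0 0" --pt "-0.4 0 0 0 0 0 0"

```text
t: 5.57
tcp_pos: [0.607, 0.1289, 0.0625]
eef_rot: [-0.092, 3.14, 0.0]
contact_force: [-1.2, 0.2, -0.2]
grip_width: 0.0427
gripper_force: 0.0
```

Request:
drive_tool --pt "-0.4 0 0 -0.833 0 0 0" --pt "-0.4 0 0 -0.833 0 0 0" --pt "-0.4 0 0 -0.833 0 0 0" --pt "-0.4 0 0 -0.833 0 0 0" --pt "-0.4 0.906 0.06 0 0 0 0" --pt "-0.4 0.906 0.06 0 0 0 0" --pt "-0.4 0.906 0.06 0 0 0 0" --pt "-0.4 0.906 0.06 0 0 0 0" --pt "-0.4 0.906 0.06 0 0 0 0" --pt "-0.4 0.906 0.06 0 0 0 0"

```text
t: 6.4
tcp_pos: [0.4421, 0.13, 0.1624]
eef_rot: [-0.092, 3.14, 0.0]
contact_force: [-0.2, 0.3, 0.1]
grip_width: 0.0617
gripper_force: 0.0
```

Request:
drive_tool --pt "-0.4 0 0 0.2 0 0 0.115" --pt "-0.4 0 0 0.2 0 0 0.115" --pt "-0.4 0 0 0.2 0 0 0.115" --pt "-0.4 0 0 0.2 0 0 0.115" --pt "-0.4 0 0 0.2 0 0 0.115" --pt "-0.4 0 0 0.2 0 0 0.115" --pt "-0.4 0 0 0.2 0 0 0.115" --pt "-0.4 0 0 0.2 0 0 0.115" --pt "-0.4 0 0 0.2 0 0 0.115" --pt "-0.4 0 0 0.2 0 0 0.115" --pt "-0.4 0 0 0 0 0 0" --pt "-0.4 0 0 0 0 0 0"

```text
t: 7.4
tcp_pos: [0.4431, 0.1301, 0.1023]
eef_rot: [-1.698, -2.643, 0.001]
contact_force: [0.0, 0.5, -0.7]
grip_width: 0.0613
gripper_force: 0.0
```

```bash
python3 - <<'E'
from h import *
p=camera_params("wrist"); im=grab_frame("wrist"); s=sense(); cv2.imwrite("pics/w2.png",im)
r=R.from_rotvec(s['eef_rot']).as_matrix(); print(s['t'],s['tcp_pos'],np.degrees(np.arctan2(r[1,1],r[0,1])),r[:,2],s['grip_width'])
E
```

```text
7.45 [0.44337175 0.13020591 0.10260073] 24.569358144479768 [ 1.70927792e-04  7.60420537e-05 -9.99999983e-01] 0.061505104030649724
```

View pics/w2.png

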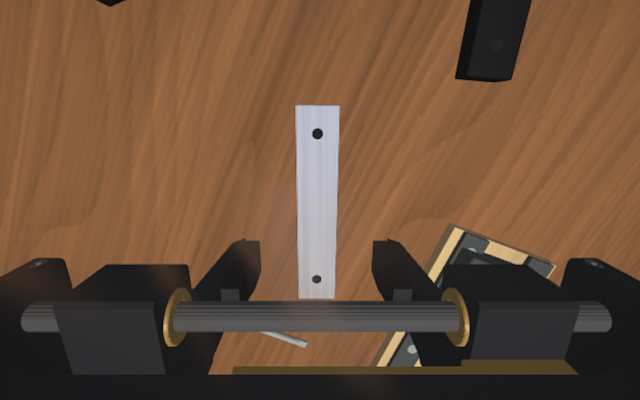

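The bar runs from (317,105) to (317,300), centred and aligned between the fingers. Lowering and gripping now.

Request:
drive_tool --pt "-0.4 0 0 0.7 0 0 0" --pt "-0.4 0 0 0.7 0 0 0" --pt "-0.4 0 0 0.65 0 0 0" --pt "-0.4 0 0 0.45 0 0 0" --pt "-0.4 0 0 0.2 0 0 0" --pt "1 0 0 0 0 0 0" --pt "1 0 0 0 0 0 0" --pt "1 0 0 0 0 0 0" --pt "1 0 0 0 0 0 0" --pt "1 0 0 0 0 0 0" --pt "1 0 0 0 0 0 0" --pt "1 0 0 0 0 0 0" --newtons 35

```text
t: 8.45
tcp_pos: [0.4441, 0.1305, 0.0225]
eef_rot: [1.701, 2.64, 0.002]
contact_force: [-1.8, -0.5, 5.8]
grip_width: 0.0317
gripper_force: 35.0
```

Request:
drive_tool --pt "1 0 0 -0.4 0 0 0" --pt "1 0 0 -0.8 0 0 0.118" --pt "1 0 0 -0.9 0 0 0.118" --pt "1 0 0 -0.9 0 0 0.118" --pt "1 -0.4 0.4 -0.6 0 0 0" --pt "1 -0.7 0.8 0 0 0 0" --pt "1 -0.7 0.8 0 0 0 0" --pt "1 -0.7 0.8 0 0 0 0" --pt "1 -0.7 0.8 0 0 0 0" --pt "1 -0.7 0.8 0 0 0 0" --pt "1 -0.6 0.7 0 0 0 0" --pt "1 -0.27 0.3 0 0 0 0"

```text
t: 9.45
tcp_pos: [0.615, -0.0058, 0.1287]
eef_rot: [2.16, 2.279, 0.0]
contact_force: [0.9, 0.2, -4.0]
grip_width: 0.0316
gripper_force: 35.0
```

Request:
drive_tool --pt "1 0 0 0 0 0 0" --pt "1 0 0 0 0 0 0" --pt "1 0 0 0 0 0 0"

```text
t: 9.7
tcp_pos: [0.6111, -0.0028, 0.1284]
eef_rot: [-2.157, -2.28, 0.002]
contact_force: [-0.5, -0.1, -3.0]
grip_width: 0.0316
gripper_force: 35.0
```

```bash
python3 - <<'E'
from h import *
p=camera_params("wrist"); im=grab_frame("wrist"); s=sense(); cv2.imwrite("pics/w3.png",im)
r=R.from_rotvec(s['eef_rot']).as_matrix(); print(s['t'],s['tcp_pos'],np.degrees(np.arctan2(r[1,1],r[0,1])),r[:,2],s['grip_width'],s['contact_force'])
d=np.array([.6142,-.003])-s['tcp_pos'][:2]; print("tool shift mm",r[:2,:2].T@d*1e3)
E
```

```text
9.75 [ 0.61115726 -0.00265392  0.12867534] 3.207233472065743 [-2.27114698e-03  4.66582303e-04 -9.99997312e-01] 0.03126806742070575 [-0.65221909 -0.60382789 -3.62503563]
tool shift mm [-0.51577174  3.01860575]
```

View pics/w3.png

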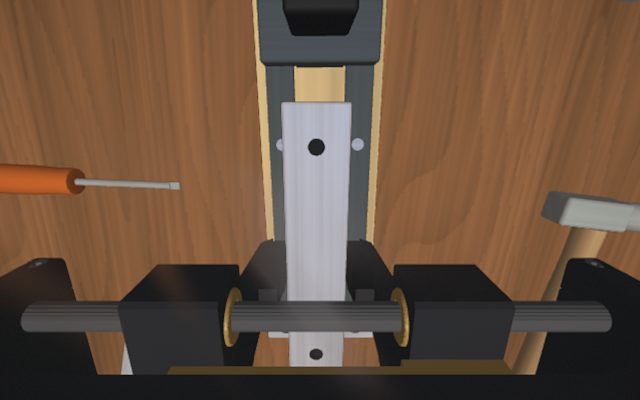

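The bar at (317,200) is held straight above the channel, with the stop open at (320,40). I'll shift 3 mm sideways and lower most of the way.

Request:
drive_tool --pt "1 0 0.1 0.5 0 0 0" --pt "1 0 0 0.7 0 0 0" --pt "1 0 0 0.6 0 0 0" --pt "1 0 0 0.4 0 0 0" --pt "1 0 0 0.2 0 0 0" --pt "1 0 0 0 0 0 0" --pt "1 0 0 0 0 0 0" --pt "1 0 0 0 0 0 0"

```text
t: 10.42
tcp_pos: [0.6168, -0.0033, 0.0587]
eef_rot: [2.158, 2.281, 0.002]
contact_force: [0.3, 0.6, -3.1]
grip_width: 0.0313
gripper_force: 35.0
```

```bash
python3 - <<'E'
from h import *
p=camera_params("wrist"); im=grab_frame("wrist"); s=sense(); cv2.imwrite("pics/w4.png",im)
r=R.from_rotvec(s['eef_rot']).as_matrix(); print(s['t'],s['tcp_pos'],np.degrees(np.arctan2(r[1,1],r[0,1])),r[:,2],s['contact_force'])
d=np.array([.6142,-.003])-s['tcp_pos'][:2]; print("tool shift mm",r[:2,:2].T@d*1e3)
for v in (150,200):
    print(v,[(u,int(im[v,u].mean())) for u in range(235,400,1)][::2])
E
```

```text
10.4667 [ 0.61697054 -0.00335448  0.05888437] 3.1728547754451397 [ 2.51533886e-03 -1.07741666e-04 -9.99996831e-01] [ 0.28777445  0.16928025 -3.35365062]
tool shift mm [ 0.50728314 -2.74666015]
150 [(235, 172), (237, 171), (239, 174), (241, 96), (243, 83), (245, 83), (247, 81), (249, 82), (251, 81), (253, 130), (255, 166), (257, 164), (259, 164), (261, 166), (263, 149), (265, 89), (267, 82), (269, 82), (271, 82), (273, 80), (275, 81), (277, 50), (279, 167), (281, 175), (283, 148), (285, 183), (287, 188), (289, 185), (291, 184), (293, 181), (295, 179), (297, 182), (299, 184), (301, 182), (303, 184), (305, 187), (307, 194), (309, 58), (311, 34), (313, 37), (315, 36), (317, 36), (319, 36), (321, 35), (323, 44), (325, 186), (327, 186), (329, 184), (331, 184), (333, 186), (335, 189), (337, 187), (339, 187), (341, 189), (343, 186), (345, 184), (347, 185), (349, 163), (351, 75), (353, 81), (355, 79), (357, 133), (359, 169), (361, 167), (363, 166), (365, 167), (367, 169), (369, 139), (371, 78), (373, 81), (375, 82), (377, 79), (379, 79), (381, 103), (383, 157), (385, 155), (387, 155), (389, 1
[... 324 characters left out ...]
, (281, 158), (283, 154), (285, 161), (287, 184), (289, 184), (291, 181), (293, 180), (295, 176), (297, 177), (299, 182), (301, 180), (303, 182), (305, 184), (307, 185), (309, 186), (311, 184), (313, 186), (315, 184), (317, 182), (319, 180), (321, 177), (323, 182), (325, 185), (327, 184), (329, 183), (331, 182), (333, 184), (335, 185), (337, 184), (339, 184), (341, 184), (343, 181), (345, 184), (347, 173), (349, 76), (351, 82), (353, 84), (355, 84), (357, 84), (359, 83), (361, 82), (363, 82), (365, 82), (367, 83), (369, 82), (371, 83), (373, 81), (375, 81), (377, 72), (379, 146), (381, 155), (383, 154), (385, 157), (387, 162), (389, 95), (391, 95), (393, 92), (395, 90), (397, 89), (399, 96)]
```

View pics/w4.png

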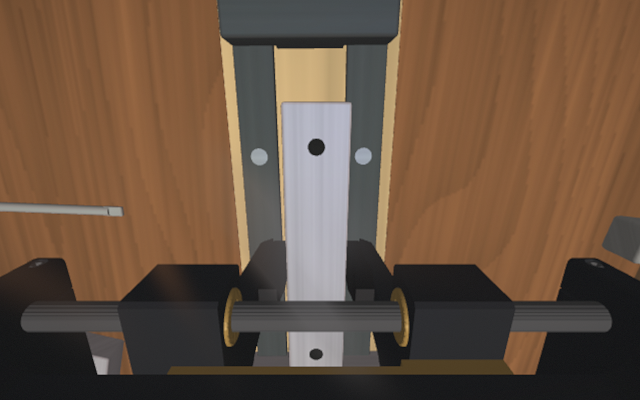

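The bar is now slightly right of the channel centre: floor shows only on its left side, at 278–282. I'll measure the lateral offset.

```bash
cat > lat.py <<'E'
from h import *
for i in range(3):
    p=camera_params("wrist"); im=grab_frame("wrist").astype(float).mean(2); s=sense()
    r=R.from_rotvec(s['eef_rot']).as_matrix(); ty=r[:2,1]; bz=s['tcp_pos'][2]-.0225
    def ed(v,a,b,sg):
        g=sg*np.diff(im[v,a:b]); return a+.5+g.argmax()
    f=lambda u,v,z:plane(p,[u,v],z)[0]@ty*1e3
    ch=[(f(ed(v,260,290,1),v,.018)+f(ed(v,335,358,-1),v,.018))/2 for v in (60,75,90)]
    ba=[(f(ed(v,278,295,1),v,bz+.02)+f(ed(v,340,360,-1),v,bz+.02))/2 for v in (115,130,170,200)]
    print(np.round(ch,1),np.round(ba,1),s['tcp_pos'],"shift",np.mean(ch)-np.mean(ba))
E
python3 lat.py
```

```text
[612.5 612.4 612.4] [616.1 616.1 614.6 614.6] [ 0.61695491 -0.0034183   0.05885167] shift -2.917698903463247
[612.5 612.7 612.4] [616.1 616.1 614.6 614.6] [ 0.61685199 -0.00342766  0.05872065] shift -2.824959215618037
[612.4 612.6 612.5] [616.  616.  614.5 614.7] [ 0.6166647  -0.00346571  0.05853605] shift -2.798335724700223
```

Request:
drive_tool --pt "1 0 -0.093 0 0 0 0" --pt "1 0 0 0 0 0 0" --pt "1 0 0 0.2 0 0 0" --pt "1 0 0 0.25 0 0 0" --pt "1 0 0 0.15 0 0 0" --pt "1 0 0 0.1 0 0 0" --pt "1 0 0 0.05 0 0 0" --pt "1 0 0 0 0 0 0" --pt "1 0 0 0 0 0 0"

```text
t: 11.37
tcp_pos: [0.6131, -0.0036, 0.0347]
eef_rot: [2.159, 2.282, 0.0]
contact_force: [-0.2, 0.4, -3.4]
grip_width: 0.0312
gripper_force: 35.0
```

```bash
python3 lat.py; python3 -c "
from h import *
s=sense();print(s['t'],s['contact_force'])"
```

```text
[612.1 612.1 612.3] [612.7 612.5 612.7 612.7] [ 0.61316366 -0.00357328  0.03471225] shift -0.5022978123449775
[612.1 612.1 612.3] [612.7 612.5 612.5 612.7] [ 0.61316105 -0.00357257  0.0347238 ] shift -0.43951018958159693
[612.1 612.1 612.3] [612.7 612.5 612.7 612.7] [ 0.61309948 -0.00356394  0.03473124] shift -0.5005094694474792
11.5167 [-0.76033784 -0.11209524 -3.07013138]
```

Request:
drive_tool --pt "1 0 0 0.04 0 0 0" --pt "1 0 0 0.02 0 0 0" --pt "1 0 0 0 0 0 0" --pt "-0.3 0 0 0 0 0 0" --pt "-0.3 0 0 0 0 0 0" --pt "-0.3 0 0 0 0 0 0" --pt "-0.3 0 0 0 0 0 0" --pt "-0.3 0 0 -0.2 0 0 0" --pt "-0.3 0 0 -0.8 0 0 0" --pt "-0.3 0 0 -0.95 0 0 0" --pt "-0.3 0 0 -0.95 0 0 0" --pt "-0.3 0 0 -0.95 0 0 0"

```text
t: 12.52
tcp_pos: [0.6128, -0.0035, 0.1499]
eef_rot: [-2.159, -2.282, 0.0]
contact_force: [1.5, -0.2, 0.8]
grip_width: 0.0575
gripper_force: 0.0
```

```bash
python3 - <<'E'
from h import *
p=camera_params("wrist"); im=grab_frame("wrist"); s=sense(); cv2.imwrite("pics/w5.png",im)
r=R.from_rotvec(s['eef_rot']).as_matrix(); print(s['t'],s['tcp_pos'],np.degrees(np.arctan2(r[1,1],r[0,1])),s['contact_force'],s['grip_width'])
E
```

```text
12.5667 [ 0.61694734 -0.00370658  0.15713377] 3.165498767838815 [ 1.31500758 -0.64376601  3.55919563] 0.05741417577134781
```

View pics/w5.png

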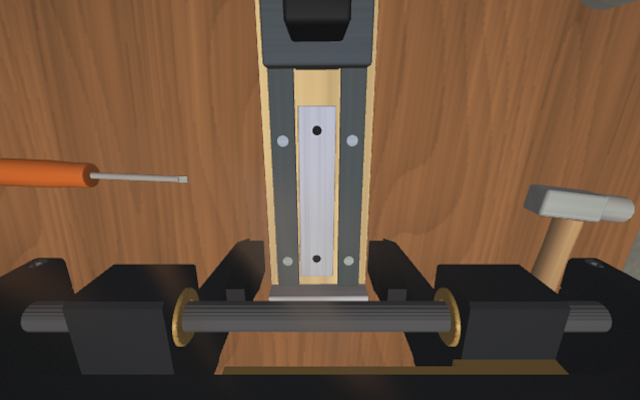

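The bar lies flat in the channel, from (317,107) to (317,275), with floor visible on both sides. Returning to the stop's grip, turning the tool 90°.

Request:
drive_tool --pt "-0.3 0.8 0 0 0 0 0" --pt "-0.3 0.9 0 0 0 0 0" --pt "-0.3 0.9 0 0 0 0 0" --pt "-0.3 0.9 0 0 0 0 0" --pt "-0.3 0.92 0 0 0 0 0" --pt "-0.3 0 0 0 0 0 -0.1155" --pt "-0.3 0 0 0 0 0 -0.1155" --pt "-0.3 0 0 0 0 0 -0.1155" --pt "-0.3 0 0 0 0 0 -0.1155" --pt "-0.3 0 0 0 0 0 -0.1155" --pt "-0.3 0 0 0 0 0 -0.1155" --pt "-0.3 0 0 0 0 0 -0.1155"

```text
t: 13.57
tcp_pos: [0.6058, 0.1289, 0.1488]
eef_rot: [1.022, 2.97, 0.0]
contact_force: [0.1, 0.4, 0.6]
grip_width: 0.0574
gripper_force: 0.0
```

Request:
drive_tool --pt "-0.3 0 0 0 0 0 -0.1155" --pt "-0.3 0 0 0 0 0 -0.1155" --pt "-0.3 0 0 0 0 0 -0.1155" --pt "-0.3 0 0 0 0 0 -0.1155" --pt "-0.3 0 0 0 0 0 -0.1155" --pt "-0.3 0 0 0 0 0 -0.1155" --pt "-0.3 0 0 0 0 0 0" --pt "-0.3 0 0 0 0 0 0" --pt "-0.3 0 0 0 0 0 0"

```text
t: 14.32
tcp_pos: [0.6058, 0.1289, 0.1487]
eef_rot: [-0.085, 3.14, 0.0]
contact_force: [0.5, 0.3, -0.5]
grip_width: 0.0576
gripper_force: 0.0
```

```bash
python3 - <<'E'
from h import *
s=sense(); r=R.from_rotvec(s['eef_rot']).as_matrix(); print(s['t'],s['tcp_pos'],np.degrees(np.arctan2(r[1,1],r[0,1])),s['grip_width'])
print("tool shift mm",r.T@(np.array([.607,.1289,.0625])-s['tcp_pos'])*1e3)
E
```

```text
14.3167 [0.6057691  0.12886907 0.14869674] 93.08332144811303 0.05759091136679435
tool shift mm [-1.21644666e+00 -3.92351440e-02  8.61969411e+01]
```

Request:
drive_tool --pt "-0.3 -0.04 0 0.6 0 0 0" --pt "-0.3 0 0 0.8 0 0 0" --pt "-0.3 0 0 0.7 0 0 0" --pt "-0.3 0 0 0.5 0 0 0" --pt "-0.3 0 0 0.27 0 0 0" --pt "1 0 0 0 0 0 0" --pt "1 0 0 0 0 0 0" --pt "1 0 0 0 0 0 0" --pt "1 0 0 0 0 0 0" --pt "1 0 0 0 0 0 0" --pt "1 0 0 0 0 0 0" --pt "1 0 0 0 0 0 0" --newtons 25

```text
t: 15.32
tcp_pos: [0.6077, 0.1294, 0.0637]
eef_rot: [-0.089, 3.138, 0.001]
contact_force: [-0.0, 2.1, 2.8]
grip_width: 0.018
gripper_force: 25.0
```

Request:
drive_tool --pt "1 0 0 0 0 0 0" --pt "1 0 0 0 0 0 0" --pt "1 0 0 0 0 0 0"

```text
t: 15.57
tcp_pos: [0.6078, 0.1294, 0.0637]
eef_rot: [-0.089, 3.138, 0.001]
contact_force: [-0.3, 0.8, 5.2]
grip_width: 0.0174
gripper_force: 25.0
```

Request:
drive_tool --pt "1 0 -0.15 0 0 0 0" --pt "1 0 -0.25 0 0 0 0" --pt "1 0 -0.25 0 0 0 0" --pt "1 0 -0.25 0 0 0 0" --pt "1 0 -0.25 0 0 0 0" --pt "1 0 -0.15 0 0 0 0" --pt "1 0 -0.08 0 0 0 0" --pt "1 0 0 0 0 0 0"

```text
t: 16.23
tcp_pos: [0.6103, 0.0878, 0.0637]
eef_rot: [-0.088, 3.138, 0.001]
contact_force: [-0.1, 2.1, 5.6]
grip_width: 0.0181
gripper_force: 25.0
```

Request:
drive_tool --pt "1 0 -0.04 0 0 0 0" --pt "1 0 -0.04 0 0 0 0" --pt "1 0 -0.04 0 0 0 0" --pt "1 0 0 0 0 0 0"

```text
t: 16.57
tcp_pos: [0.6105, 0.0849, 0.0637]
eef_rot: [-0.089, 3.138, 0.002]
contact_force: [0.4, 4.3, 5.1]
grip_width: 0.0177
gripper_force: 25.0
```

Request:
drive_tool --pt "1 0 -0.04 0 0 0 0" --pt "1 0 -0.03 0 0 0 0" --pt "1 0 -0.03 0 0 0 0" --pt "1 0 0 0 0 0 0"

```text
t: 16.9
tcp_pos: [0.6107, 0.0821, 0.0637]
eef_rot: [-0.089, 3.138, 0.003]
contact_force: [0.4, 4.7, 4.8]
grip_width: 0.0178
gripper_force: 25.0
```

Request:
drive_tool --pt "1 0 -0.03 0 0 0 0" --pt "1 0 -0.03 0 0 0 0" --pt "1 0 0 0 0 0 0"

```text
t: 17.15
tcp_pos: [0.6107, 0.082, 0.0637]
eef_rot: [-0.088, 3.138, 0.007]
contact_force: [-0.4, 10.6, 4.7]
grip_width: 0.0178
gripper_force: 25.0
```

Contact: the force rises to 10.6 N at a gap of about 160 mm. I'll push a touch more, then ease off and open.

Request:
drive_tool --pt "1 0 -0.03 0 0 0 0" --pt "1 0 0 0 0 0 0" --pt "1 0 0 0 0 0 0"

```text
t: 17.4
tcp_pos: [0.6107, 0.082, 0.0637]
eef_rot: [-0.088, 3.138, 0.008]
contact_force: [-0.4, 13.5, 4.4]
grip_width: 0.0179
gripper_force: 25.0
```

Request:
drive_tool --pt "-0.4 0 0 0 0 0 0" --pt "-0.4 0 0 0 0 0 0" --pt "-0.4 0 0 0 0 0 0" --pt "-0.4 0 0 0 0 0 0" --pt "-0.4 0 0 -0.2 0 0 0" --pt "-0.4 0 0 -0.7 0 0 0" --pt "-0.4 0 0 -0.9 0 0 0" --pt "-0.4 0 0 -0.9 0 0 0" --pt "-0.4 0 0 -0.9 0 0 0" --pt "-0.4 0.5 0 -0.9 0 0 0" --pt "-0.4 0.9 0 -0.7 0 0 0" --pt "-0.4 0.9 0 -0.7 0 0 0"

```text
t: 18.4
tcp_pos: [0.5408, 0.0739, 0.2413]
eef_rot: [-0.088, 3.139, -0.0]
contact_force: [0.9, 0.3, 1.1]
grip_width: 0.0618
gripper_force: 0.0
```

Request:
drive_tool --pt "-0.4 0.9 0 -0.5 0 0 0" --pt "-0.4 0.5 0 0 0 0 0" --pt "-0.4 0 0 0 0 0 0" --pt "-0.4 0 0 0 0 0 0" --pt "-0.4 0 0 0 0 0 0"

```text
t: 18.82
tcp_pos: [0.4994, 0.0718, 0.2543]
eef_rot: [-0.089, 3.14, -0.0]
contact_force: [-0.5, -0.1, -0.5]
grip_width: 0.0618
gripper_force: 0.0
```

```bash
python3 - <<'E'
from h import *
p=camera_params("wrist"); im=grab_frame("wrist"); s=sense()
sc=grab_frame("scene"); cv2.imwrite("pics/f.png",np.hstack([cv2.resize(im[100:300,100:500],(800,400)) ])); cv2.imwrite("pics/fs.png",cv2.resize(sc[140:300,210:430],(0,0),fx=3.5,fy=3.5,interpolation=cv2.INTER_CUBIC))
print(s['t'],s['tcp_pos'],s['contact_force'])
E
```

```text
18.8667 [0.49953866 0.07180089 0.25406548] [ 0.51667563 -0.7260851  -0.71887291]
```

View pics/f.png

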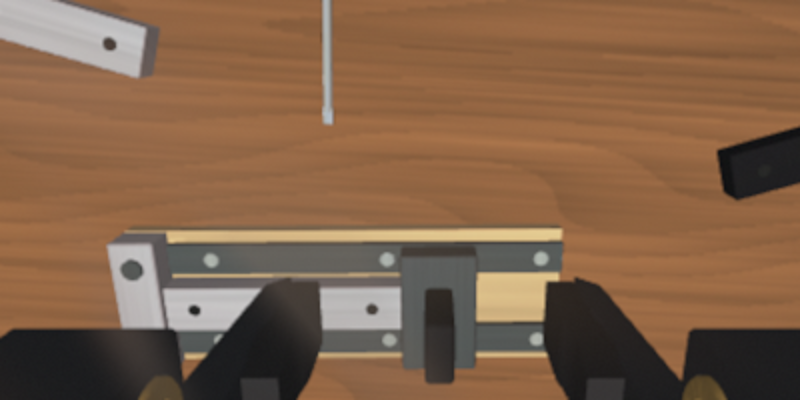

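View pics/fs.png

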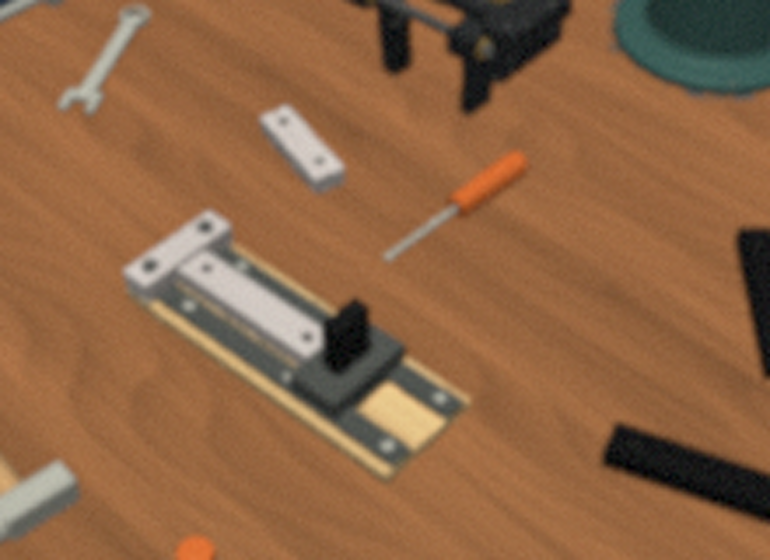

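Both views show the bar flat in the channel, with no visible gap at the end block (wrist crop: 165,305) or at the stop (402,305). The other objects look unmoved, so I'm handing in.

```bash
python3 -c "
from workcell import *
print(close_job())"
```

```text
the job is handed in; nothing more can be done
None
```

The job is handed in after about 19 s: the long bar lies flat in the channel, held between the end block and the stop with no visible gap at either end, and nothing else appeared to have moved.

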